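# Open the push-and-turn safety cap of the label-remover bottle

### The arm

A 6-joint arm with a two-finger parallel gripper is mounted at the origin on the work surface. World frame = base frame: x ahead of the robot, y to its left, z up, the work surface at z = 0. Lengths are in m, angles in rad, forces in N, time in s.
With the tool pointing down it reaches from about 0.425 to 1.125 m from the base axis. Payload 14.9 kg.
Tool frame: the origin (TCP) lies midway between the tips of the shut fingers; the grasp point (between the pads) lies bot.tcp_to_grasp behind it (bot.tcp_to_grasp is the distance from the TCP to the grasp point, in m); z points along the fingers, x is the direction in which the jaws open and shut, and the axes are right-handed (so a half turn about z gives the same grasp; the last joint's range is limited). The gripper opens to 91 mm and grips with 3 to 60 N. Pads are 32 mm wide; open, the fingers measure 118 mm over their backs; the gripper's body (76 mm by 178 mm) begins 60 mm behind the grasp point.
Start: joints at [-1.179, 0.379, 1.734, -0, 1.028, -0.033], TCP at [0.288, -0.638, 0.214] pointing down, gripper open.
Joint ranges: [-2.77, 2.77], [-0.74, 2.19], [0, 2.66], [-1.06, 4.2], [0.31, 2.87], [-3.08, 3.08]. Speed limits (rad/s): [1.89, 1.89, 2.39, 3.14, 3.14, 3.14].

### API

Orientations are given as a unit quaternion [x, y, z, w].
In Python, from rig import monitor, vision, order, spotter, bot gives the robot as it stands.
- The arm moves only by the tool carry_out, never from a script. Its argument "rows" is one flat list of numbers, 4 for each row, row after row: the shift along the tool's x, y, z in mm, then the turn about the tool's z in degrees. In form: [dx, dy, dz, turn, dx, dy, dz, turn, ...]. A call has exactly 10 rows; each row shifts and turns the commanded pose from where the row before left it, along the tool's axes as they then stand; what a row does not reach is not made up. A row lasts 1/12 s, in which the tool goes at most 41.7 mm and 7.16 degrees, less where a joint would pass 70% of its speed; a pose out of reach is approached as far as the arm can. A call with a gripper value outside its range is refused whole. "hand" is the opening, from 0 (shut) to 1 (fully open), set as the call begins (left out, the last holds). The fingers move at their own pace and stop on an object; "force" is the grip in N (left out, the last holds). Time passes only in rows, so rows that do not move let the fingers close, or fill a call up. It gives the time, the measured TCP pose, the force and the opening at its end, in the units of the state.
- monitor.observe(): the state, without advancing time (a new reading comes with each control period).
- vision.grab_frame(name): name is "side" or "top" or "wrist"; returns a dict with "frame" (480x640x3 uint8, red, green, blue), "z_map" (480x640 float32, m along the optical axis (not along the pixel's ray), 0 where there is no reading), "fx", "fy", "cx", "cy" (pixels), "eye" and "orientation" of the camera in the world. Camera axes: x right, y up, looking along -z (the intrinsics and any distortion apply to the point x, -y, -z); pixel columns grow to the right and rows downward; lengths in m; the calibration is good to about 2 mm. A picture is of the moment at which its call begins.
- order.close_job(): hands the job in, once; it reports no verdict.
Trained networks look in a picture, given as the dict that the camera call returned (one of the last four; its "shot" number tells which), for a name from the list of things; names that differ only in an ending like _2 or _b are one class to them, and where a whole thing is asked for, a point or a joint stands for the part that bears it (a point fixed in the world has none). Each returns a list of dicts, best first, with "score" (0 to 1); they miss things now and then, are a little off and sometimes report something else, mostly with a low value. They report only what shows in the picture. A call takes as long as a camera call. They do not tell look-alikes from the thing itself.
- spotter.outline_of(picture, thing): "region" (480x640 bool, what is visible of it) and "box" ([left, top, width, height] in pixels, round what is visible of it).
- spotter.tip_of(picture, thing): "uv" ([column, row] in pixels: a listed point, or the origin of a listed thing).
The state is a dict: "t": time; "q": joint angles; "qd": joint speeds; "joint_torque": joint torques, N m; "tcp_pos": TCP position; "tool_rot": TCP orientation; "ft_force": force on the tool from outside, world axes, zero at the start; "ft_torque": the same for the moment, N m; "width": opening from 0.0 (shut) to 1.0 (fully open).
Only numpy, scipy, OpenCV 4.12 (cv2) and the standard library are available. Lean on these libraries where they do the work, as an engineer would, in place of code of your own. Each camera call takes 0.05 s, during which the arm holds its last target.

### The job

Open the squat label-remover bottle that is clamped in the square wooden holder: press its safety cap down, keep it pressed and twist it anticlockwise until it is free, then lift it straight up. Finish while still holding the cap in the gripper, level and still, straight above the bottle with about 10 cm of air between the cap's underside and the bottle's mouth. Leave the cup, the slim bottle, the tape roll and the bundle of journals where they stand.

Things in the scene. Friction and masses are not known exactly. Their poses are not given: they have to be found in the camera images.
- cap_center (a point): centre (half-way up, on the axis) of the white round safety cap, z along its axis, up. Cap: 47 mm across, 34 mm high, 25 to 45 g, side straight and upright; gripped across its diameter from above at any yaw. Closed at the start: underside 118 mm, top 152 mm above the table
- cap: the same cap, origin at the centre of its underside. A sprung bayonet holds it. It twists only while pressed at least 4 mm down (5 to 6 mm is good), anticlockwise seen from above; clockwise it is blocked. Turned 0.85 rad (50 degrees) or more it is free to lift, 1.2 to 1.5 rad is good, a stop comes at about 2.2 rad. Free, only its weight is to be lifted
- bottle_mouth (a point): centre of the bottle's mouth (top of its neck), on the bottle's axis, 140 mm above the table, z up; hidden in the closed cap, 12 mm below its top. Its x is parallel to the cap's x while the cap is closed
- bottle: squat grey bottle with a paper band, clamped in a wooden holder 110 x 110 x 26 mm; cannot move or turn. Origin on the table at its axis, z up. Body 76 mm across up to 83 mm above the table, shoulder tapering to the neck at 102 mm, so 16 mm of bare neck (26 mm across) show under the closed cap
- plug (a joint): how far the cap pushes down the sprung seal plug in the bottle's mouth, m: 0 closed, over 0.004 when the cap is far enough down to turn, 0.007 when it stops hard on the neck, -0.0015 with the cap off. The spring pushes the cap up with 6 N when closed, 10 N at 0.004, 13 N at 0.007
- cup: open white paper cup, 74 mm across the rim, 92 mm high; origin at the centre of its underside. A bystander, not to be moved
- slim_bottle: slim closed grey bottle, 52 mm across, 150 mm high, with its own white cap, standing loose on the table; origin at the centre of its underside. Not the bottle of the job: a bystander, not to be moved
- tape_roll: roll of brown tape lying flat, 96 mm across, 24 mm high; origin at the centre of its underside. A bystander, not to be moved
- journals: strapped bundle of journals lying flat, 140 x 200 x 43 mm; origin at the centre of its underside. A bystander, not to be moved
Things that resemble listed ones, but are neither listed nor needed, are in the scene too. What is meant by the cap is not black or orange, and is the smaller of those in its own colour.

How it is judged:
By the outcome, as a careful person would: the job done as asked, in the order asked, and still so for the second after the job is handed in, while the arm keeps its last pose, push and grip.
It also fails if it takes over 35 s, if anything falls off the work surface, if the arm or the gripper's body presses on something with over 40 N, if the wrist force passes 120 N, or if a joint passes its speed limit or range.

## Working session

There is one attempt and no reset: what is moved stays moved. The work goes in short steps, Python scripts to look and compute and a tool call to move; the robot and the scene stay as the last step left them, time stands still between calls to the robot, and variables do not carry over. Pictures are saved under pics/ and viewed, and the job is handed in when it is done.

Besides the shell and the picture viewer there is one more tool, called as name(argument=value, ...) on one line, values as JSON. carry_out: Moves the arm, as the interface text tells. Its arguments: {"type":"object","properties":{"rows":{"type":"array","items":{"type":"number"}},"hand":{"type":"number"},"force":{"type":"number"}},"required":["rows"]}

```bash
ls; mkdir -p pics; cat > h.py <<'E'
from rig import monitor, vision, order, spotter, bot
import numpy as np, cv2
from scipy.spatial.transform import Rotation as R
def save(p,n,s=1,crop=None):
    im=cv2.cvtColor(p["frame"],cv2.COLOR_RGB2BGR)
    if crop: l,t,w,h=crop; im=im[t:t+h,l:l+w]
    if s!=1: im=cv2.resize(im,None,fx=s,fy=s,interpolation=cv2.INTER_CUBIC)
    cv2.imwrite("pics/"+n,im)
def ray(p,u,v):
    d=np.array([(u-p["cx"])/p["fx"],-(v-p["cy"])/p["fy"],-1.0])
    return np.array(p["eye"]),R.from_quat(p["orientation"]).apply(d)
def at_z(p,u,v,z):
    e,d=ray(p,u,v); return e+d*(z-e[2])/d[2]
def pt(p,u,v):
    e,d=ray(p,u,v); return e+d*p["z_map"][int(round(v)),int(round(u))]
E
python3 - <<'E'
from h import *
s=monitor.observe(); print(s, bot.tcp_to_grasp)
for n in("top","side"):
    p=vision.grab_frame(n); save(p,n+"0.png"); print(n,[k for k in p], p["eye"],p["orientation"],p["fx"])
    for th in("cap_center","cap","bottle_mouth"):
        for r in spotter.tip_of(p,th)[:4]:
            u,v=r["uv"]; print(th,r["score"],u,v,at_z(p,u,v,{"cap_center":.135,"cap":.118,"bottle_mouth":.14}[th]))
    for th in("cap","bottle","slim_bottle","cup"):
        for r in spotter.outline_of(p,th)[:4]: print(th,r["score"],r["box"])
E
```

```text
pics
{'t': 0.0, 'q': array([-1.17930784e+00,  3.79431782e-01,  1.73479267e+00, -3.32428840e-06,
        1.02848301e+00, -3.33107586e-02]), 'qd': array([ 3.43556913e-05,  1.41174053e-03, -8.30627433e-04,  9.90932759e-04,
        5.19809010e-04, -1.01678356e-03]), 'joint_torque': array([-8.58909007e-04, -7.63729906e+01, -4.34363794e+01,  6.50896900e-02,
        4.25350852e-02, -5.34515834e-05]), 'tcp_pos': array([ 0.28832983, -0.6374179 ,  0.21326613]), 'tool_rot': array([ 8.40279418e-01, -5.42153289e-01, -4.58859682e-04, -3.16459517e-04]), 'ft_force': array([-0.2594717 ,  0.22408303, -0.34885669]), 'ft_torque': array([-0.04335108, -0.02417242,  0.00794501]), 'width': 0.9996607516585266} 0.0188
top ['frame', 'z_map', 'fx', 'fy', 'cx', 'cy', 'eye', 'orientation', 'shot'] [ 0.51873683 -0.0022074   0.94853756] [-0.02130384  0.03446457  0.71509016 -0.69785701] 434.7412689349427
cap_center 0.9 333.0 249.1 [ 0.56401963 -0.03436576  0.135     ]
cap_center 0.82 274.8 332.6 [0.4126089  0.07700144 0.135     ]
cap_center 0.62 259.3 262.1 [0.54306565 0.10374946 0.135     ]
cap 0.9 332.2 242.5 [ 0.
[... 653 characters left out ...]
p_center 0.94 346.3 410.8 [0.46162713 0.3613435  0.135     ]
cap_center 0.76 427.8 339.6 [0.391451   0.21989059 0.135     ]
cap_center 0.68 336.6 274.8 [0.54158071 0.11381154 0.135     ]
cap_center 0.65 338.9 277.3 [0.5366055  0.11903356 0.135     ]
cap 0.84 348.5 415.5 [0.46119627 0.35264041 0.118     ]
cap 0.77 427.8 348.4 [0.39041147 0.21731377 0.118     ]
cap 0.63 338.4 281.6 [0.54064668 0.10709511 0.118     ]
cap 0.49 341.0 285.1 [0.53454056 0.11461722 0.118     ]
cap 0.98 [323.1, 257.3, 34.9, 35.6]
cap 0.92 [406.8, 316.9, 43.0, 50.1]
cap 0.61 [329.2, 384.8, 36.8, 45.5]
bottle 0.94 [289.3, 291.4, 94.7, 81.2]
slim_bottle 0.7 [258.5, 347.8, 43.5, 104.9]
cup 0.87 [416.5, 175.5, 36.7, 56.3]
```

View pics/top0.png

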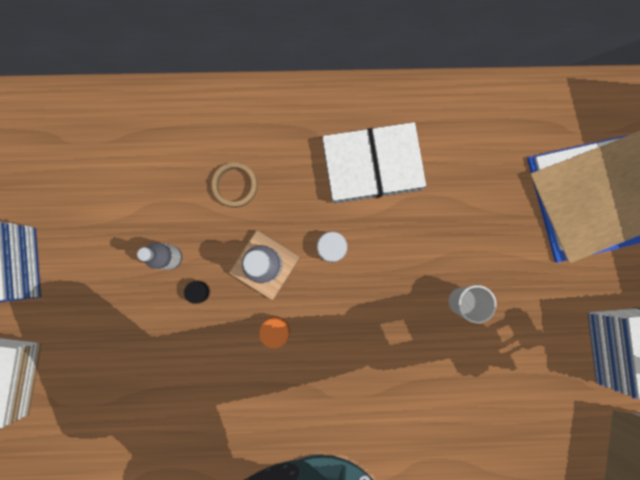

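View pics/side0.png

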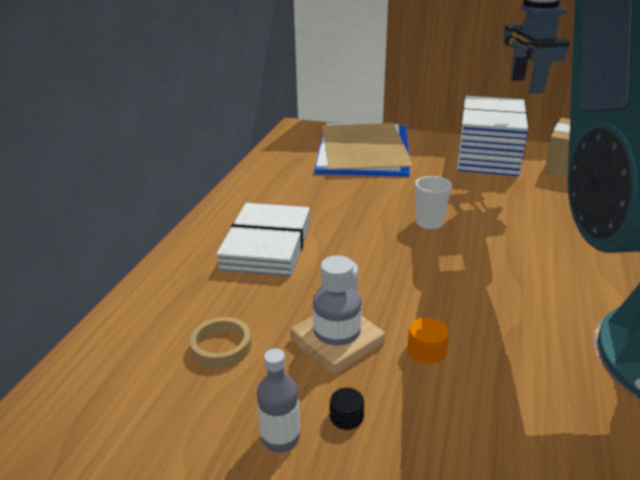

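Top view candidates for the cap:
- (257,263): white, on the squat bottle in the wooden holder.
- (332,247): white, loose and larger.
- (145,254): white, on the slim bottle.
- (274,332): orange. (197,292): black.

The one at (257,263) fits, since it is white and sits on the clamped bottle. I'll check that in an enlarged crop and measure it.

```bash
python3 - <<'E'
from h import *
def cloud(p):
    v,u=np.mgrid[0:480,0:640]; z=p["z_map"]
    d=np.stack([(u-p["cx"])/p["fx"],-(v-p["cy"])/p["fy"],-np.ones_like(z)],-1)*z[...,None]
    return R.from_quat(p["orientation"]).apply(d.reshape(-1,3)).reshape(480,640,3)+np.array(p["eye"])
p=vision.grab_frame("top"); save(p,"c1.png",5,(215,210,150,110))
q=vision.grab_frame("side"); save(q,"c2.png",5,(270,240,130,110))
for n,f,b in(("top",p,(235,240,290,290)),("side",q,(315,250,365,300))):
    c=cloud(f); w=c[b[1]:b[3],b[0]:b[2]].reshape(-1,3); col=f["frame"][b[1]:b[3],b[0]:b[2]].reshape(-1,3)
    m=(w[:,2]>.144)&(w[:,2]<.16); a=w[m]; print(n,m.sum(),np.median(a,0),a.min(0),a.max(0))
    (x,y),r=cv2.minEnclosingCircle(a[:,:2].astype(np.float32)); print(x,y,r)
    m2=(w[:,2]>.124)&(w[:,2]<.16); (x,y),r=cv2.minEnclosingCircle(w[m2][:,:2].astype(np.float32)); print(x,y,r)
c=cloud(p); w=c[225:270,310:355].reshape(-1,3); m=w[:,2]>.015;a=w[m];print("loose",a.min(0),a.max(0),np.median(a,0))
# holder
w=c[225:305,225:305].reshape(-1,3); m=(w[:,2]>.019)&(w[:,2]<.032); print("holder",cv2.minAreaRect((w[m][:,:2]*1000).astype(np.float32)))
# white-colour centroid
im=p["frame"].astype(int)
E
```

```text
top 527 [0.54105869 0.1071828  0.15123835] [0.51731515 0.08397923 0.14409852] [0.56531331 0.13041243 0.15569365]
0.5412439703941345 0.10758911073207855 0.0243072472512722
0.5412232279777527 0.10722451657056808 0.024369381368160248
side 559 [0.54083032 0.11499485 0.15043693] [0.51857476 0.08492206 0.14407518] [0.56509218 0.13512996 0.15321631]
0.5405691266059875 0.10990079492330551 0.025624878704547882
0.5422395467758179 0.11057358980178833 0.026000333949923515
loose [ 0.51873683 -0.06804742  0.01629629] [ 0.60602225 -0.0022074   0.94853756] [ 0.57403382 -0.03587516  0.04336986]
holder ((541.0038452148438, 107.3489990234375), (110.06365966796875, 109.93423461914062), 56.75611877441406)
```

View pics/c1.png

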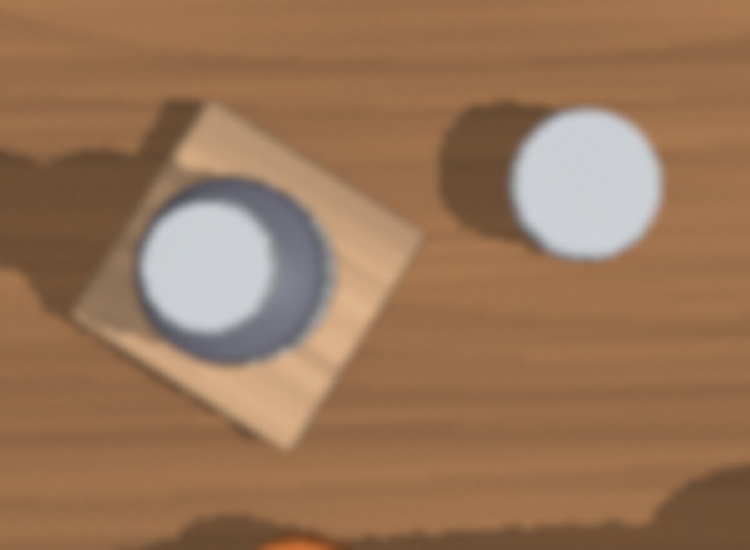

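View pics/c2.png

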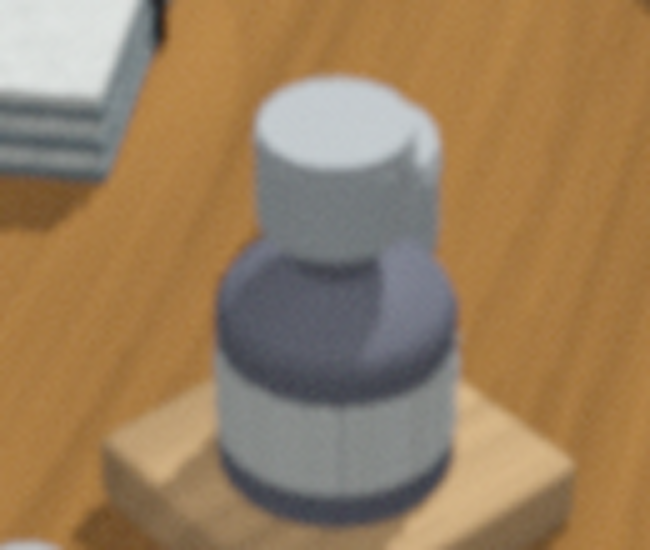

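The crops confirm it. The white cap sits on the bottle in the holder, and the loose white one beside it is visibly wider. The cap circle and the holder square agree on an axis of about (0.541, 0.107). Moving over it now.

carry_out(rows=[-14, -13, -4, 0, -27, -25, -4, 0, -27, -25, -4, 0, -27, -25, -4, 0, -27, -25, -4, 0, -27, -25, -4, 0, -27, -25, -4, 0, -27, -25, -4, 0, -27, -25, 0, 0, -27, -25, 0, 0], hand=1, force=50)

```text
t: 1.73
tcp_pos: [0.3997, -0.304, 0.2464]
tool_rot: [0.84, -0.542, 0.0, 0.0]
ft_force: [1.2, 0.4, -0.4]
width: 1.0
```

carry_out(rows=[-27, -25, 0, 0, -27, -25, 0, 0, -27, -25, 0, 0, -27, -25, 0, 0, -27, -25, 0, 0, -27, -25, 0, 0, -27, -25, 0, 0, -27, -25, 0, 0, -27, -25, 0, 0, -27, -25, 0, 0])

```text
t: 2.57
tcp_pos: [0.5162, 0.0454, 0.2462]
tool_rot: [0.84, -0.542, 0.0, -0.0]
ft_force: [0.1, -0.3, 0.4]
width: 0.993
```

carry_out(rows=[-16, -16, 0, 0, -12, -12, 0, 0, -9, -9, 0, 0, -6, -7, 0, 0, -4, -5, 0, 0, 0, 0, 0, 0, 0, 0, 0, 0, 0, 0, 0, 0, 0, 0, 0, 0, 0, 0, 0, 0])

```text
t: 3.4
tcp_pos: [0.5411, 0.106, 0.246]
tool_rot: [0.84, -0.542, 0.0, -0.0]
ft_force: [0.1, -0.6, 0.2]
width: 1.004
```

```bash
python3 - <<'E'
from h import *
s=monitor.observe(); print(s["tcp_pos"],s["tool_rot"],s["q"],s["ft_force"])
p=vision.grab_frame("wrist"); save(p,"w1.png")
print(p["eye"])
v,u=np.mgrid[0:480,0:640]; z=p["z_map"]
d=np.stack([(u-p["cx"])/p["fx"],-(v-p["cy"])/p["fy"],-np.ones_like(z)],-1)*z[...,None]
c=R.from_quat(p["orientation"]).apply(d.reshape(-1,3))+np.array(p["eye"])
m=(z.ravel()>0)&(abs(c[:,2]-.152)<.006)&(np.hypot(c[:,0]-.541,c[:,1]-.107)<.035)
a=c[m]; print(m.sum(),a.mean(0),cv2.minEnclosingCircle(a[:,:2].astype(np.float32)))
for r in spotter.tip_of(p,"cap_center")[:3]: print(r, at_z(p,*r["uv"],.135))
E
```

```text
[0.54109057 0.10598526 0.24599165] [ 8.40089888e-01 -5.42447213e-01  1.77976811e-05 -1.42577579e-05] [ 1.51154893e-01  1.05100416e-01  2.01602386e+00 -2.62577830e-06
  1.02042282e+00  1.29785110e+00] [ 0.10366053 -0.58449737  0.16892086]
[0.60974468 0.13723348 0.41588523]
3484 [0.54250521 0.10754038 0.15118456] ((0.5419802069664001, 0.10721055418252945), 0.02414482645690441)
{'uv': [282.9, 333.0], 'score': 0.96} [0.45973435 0.10407067 0.135     ]
{'uv': [464.8, 234.9], 'score': 0.93} [0.58761151 0.0137333  0.135     ]
{'uv': [321.8, 238.2], 'score': 0.62} [0.54233599 0.10785481 0.135     ]
```

View pics/w1.png

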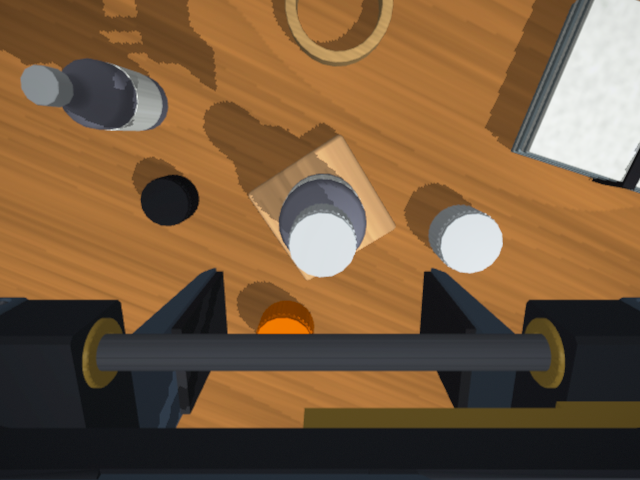

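carry_out(rows=[-1, -1, 0, 0, 0, 0, 15, 0, 0, 0, 20, 0, 0, 0, 20, 0, 0, 0, 20, 0, 0, 0, 18, 0, 0, 0, 15, 0, 0, 0, 11, 0, 0, 0, 6, 0, 0, 0, 3, 0])

```text
t: 4.33
tcp_pos: [0.5415, 0.1078, 0.1173]
tool_rot: [0.84, -0.542, -0.0, 0.0]
ft_force: [-1.1, 0.5, 0.1]
width: 1.0
```

```bash
python3 - <<'E'
from h import *
s=monitor.observe(); print(s["tcp_pos"],s["ft_force"])
p=vision.grab_frame("side"); save(p,"s2.png",4,(250,180,180,130))
E
```

```text
[0.54151926 0.10782175 0.11730472] [-1.13939292  0.50034422  0.05755963]
```

View pics/s2.png

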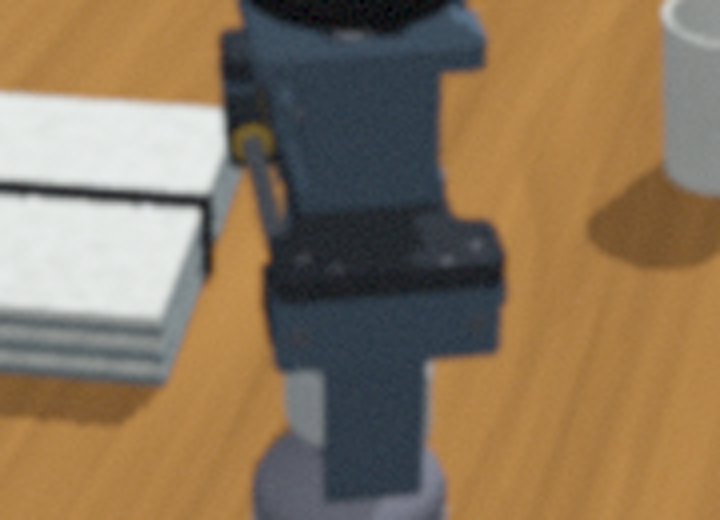

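The wrist view showed the cap at (322,242), midway between the fingers. The side view now shows the finger straddling the cap at about (375,430) in the crop. Closing the gripper.

carry_out(rows=[0, 0, 0, 0, 0, 0, 0, 0, 0, 0, 0, 0, 0, 0, 0, 0, 0, 0, 0, 0, 0, 0, 0, 0, 0, 0, 0, 0, 0, 0, 0, 0, 0, 0, 0, 0, 0, 0, 0, 0], hand=0, force=55)

```text
t: 5.22
tcp_pos: [0.5418, 0.1078, 0.118]
tool_rot: [0.84, -0.542, 0.0, 0.0]
ft_force: [-0.1, -1.6, 2.6]
width: 0.508
```

carry_out(rows=[0, 0, 1, 0, 0, 0, 1, 0, 0, 0, 1, 0, 0, 0, 1, 0, 0, 0, 1, 0, 0, 0, 0.5, 0, 0, 0, 0, 0, 0, 0, 0, 0, 0, 0, 0, 0, 0, 0, 0, 0])

```text
t: 6.05
tcp_pos: [0.5418, 0.1078, 0.1129]
tool_rot: [0.84, -0.542, 0.0, 0.0]
ft_force: [-3.4, -2.0, 10.8]
width: 0.508
```

```bash
python3 - <<'E'
from h import *
s=monitor.observe(); print(s["tcp_pos"],s["ft_force"],s["ft_torque"],s["width"])
E
```

```text
[0.54184951 0.10778409 0.11290741] [-3.42475422 -2.01956034 10.77601286] [-0.4351811   0.53625072  0.0246475 ] 0.5079591774774016
```

carry_out(rows=[0, 0, 0.5, 0, 0, 0, 0, 0, 0, 0, 0, -3, 0, 0, 0, -4, 0, 0, 0, -5, 0, 0, 0, -5, 0, 0, 0, -5, 0, 0, 0, -5, 0, 0, 0, -5, 0, 0, 0, -5])

```text
t: 6.88
tcp_pos: [0.5427, 0.1081, 0.1128]
tool_rot: [0.969, -0.245, 0.001, -0.0]
ft_force: [0.4, -0.3, 10.7]
width: 0.511
```

```bash
python3 - <<'E'
from h import *
s=monitor.observe(); print(s["tcp_pos"],s["ft_force"],s["ft_torque"],s["width"],s["q"])
E
```

```text
[0.54272868 0.10806493 0.11280973] [ 0.35264704 -0.34811703 10.70420567] [-0.03215573 -0.05200215 -0.07878396] 0.5107284998173468 [1.54343545e-01 2.99070301e-01 2.07383649e+00 2.45861576e-04
 7.66675964e-01 6.50228995e-01]
```

carry_out(rows=[0, 0, 0, -5, 0, 0, 0, -5, 0, 0, 0, -5, 0, 0, 0, -5, 0, 0, 0, -5, 0, 0, 0, -5, 0, 0, 0, -5, 0, 0, 0, -4, 0, 0, 0, 0, 0, 0, 0, 0])

```text
t: 7.72
tcp_pos: [0.5427, 0.1081, 0.1128]
tool_rot: [0.996, 0.09, 0.001, -0.0]
ft_force: [-1.0, 1.0, 10.6]
width: 0.507
```

```bash
python3 - <<'E'
from h import *
s=monitor.observe(); print(s["tcp_pos"],s["ft_force"],s["ft_torque"],s["width"],s["q"])
p=vision.grab_frame("side"); save(p,"s3.png",4,(250,180,180,130))
E
```

```text
[0.54273748 0.10807747 0.11280801] [-1.00770799  0.99953031 10.55671155] [-0.00957316 -0.04290633  0.06139785] 0.5069468983463917 [ 1.54388143e-01  2.99067746e-01  2.07384462e+00  1.72824899e-04
  7.66612364e-01 -2.67256667e-02]
```

View pics/s3.png

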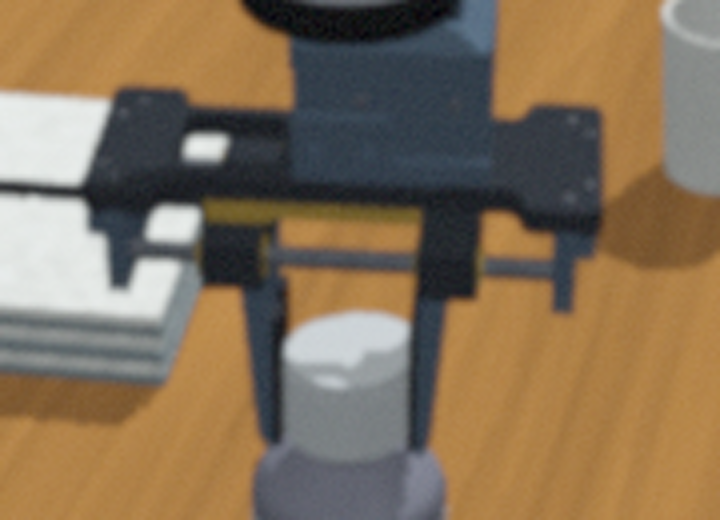

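carry_out(rows=[0, 0, -1, 0, 0, 0, -1, 0, 0, 0, -1, 0, 0, 0, -1, 0, 0, 0, -1, 0, 0, 0, -1, 0, 0, 0, -2, 0, 0, 0, -2, 0, 0, 0, -2, 0, 0, 0, 0, 0])

```text
t: 8.6
tcp_pos: [0.5416, 0.1078, 0.1241]
tool_rot: [0.996, 0.09, -0.0, -0.0]
ft_force: [1.0, -0.3, -1.0]
width: 0.508
```

```bash
python3 - <<'E'
from h import *
s=monitor.observe(); print(s["tcp_pos"],s["ft_force"],s["ft_torque"],s["width"])
p=vision.grab_frame("side"); save(p,"s4.png",4,(250,180,180,130))
E
```

```text
[0.54159212 0.10782616 0.12409307] [ 1.03499668 -0.28887868 -1.00441655] [-0.03888869 -0.10434457 -0.00240018] 0.5080752253348501
```

View pics/s4.png

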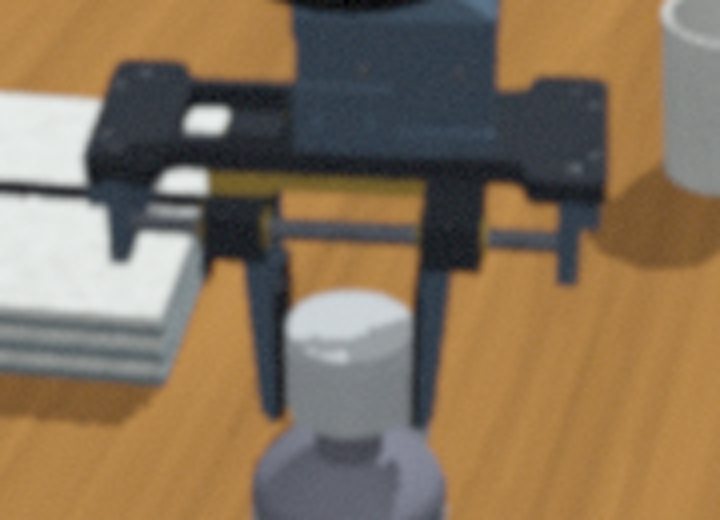

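The cap is rising with the fingers and there is no pull-out force, so it is free. TCP is at 0.124 and needs to reach 0.240, a lift of 116 mm.

carry_out(rows=[0, 0, -5, 0, 0, 0, -10, 0, 0, 0, -14, 0, 0, 0, -16, 0, 0, 0, -18, 0, 0, 0, -18, 0, 0, 0, -14, 0, 0, 0, -11, 0, 0, 0, -7, 0, 0, 0, -3, 0])

```text
t: 9.48
tcp_pos: [0.542, 0.1079, 0.2412]
tool_rot: [0.996, 0.09, 0.001, -0.0]
ft_force: [0.6, -0.1, -0.4]
width: 0.506
```

carry_out(rows=[0, 0, 0, 0, 0, 0, 0, 0, 0, 0, 0, 0, 0, 0, 0, 0, 0, 0, 0, 0, 0, 0, 0, 0, 0, 0, 0, 0, 0, 0, 0, 0, 0, 0, 0, 0, 0, 0, 0, 0])

```text
t: 10.32
tcp_pos: [0.5417, 0.1078, 0.2399]
tool_rot: [0.996, 0.09, -0.0, -0.0]
ft_force: [-0.0, 0.7, -0.0]
width: 0.508
```

```bash
python3 - <<'E'
from h import *
s=monitor.observe(); print(s["tcp_pos"],s["ft_force"],s["ft_torque"],s["width"],abs(s["qd"]).max())
p=vision.grab_frame("side"); save(p,"s5.png",3,(220,150,240,200))
t=vision.grab_frame("top"); save(t,"t5.png")
for r in spotter.outline_of(p,"cap")[:3]: print(r["box"],r["score"])
for r in spotter.tip_of(p,"cap")[:3]: print("cap",r,at_z(p,*r["uv"],.24))
for r in spotter.tip_of(p,"bottle_mouth")[:3]: print("mouth",r,at_z(p,*r["uv"],.14))
v,u=np.mgrid[0:480,0:640]; z=p["z_map"]
d=np.stack([(u-p["cx"])/p["fx"],-(v-p["cy"])/p["fy"],-np.ones_like(z)],-1)*z[...,None]
c=R.from_quat(p["orientation"]).apply(d.reshape(-1,3))+np.array(p["eye"])
f=p["frame"].reshape(-1,3).astype(int); m=(z.ravel()>0)&(f.min(1)>110)&(np.hypot(c[:,0]-.541,c[:,1]-.107)<.035)&(c[:,2]>.19)
print("cap z",m.sum(),np.percentile(c[m,2],[1,5,50,95,99]))
E
```

```text
[0.54169025 0.10782859 0.23992279] [-0.04582006  0.72217738 -0.04195014] [ 0.01421019 -0.13773797  0.02608322] 0.5081878390129563 0.0021185353287209332
[319.2, 184.8, 39.2, 35.3] 0.96
[326.2, 259.9, 31.1, 27.8] 0.95
[333.8, 385.5, 32.1, 44.0] 0.68
cap {'uv': [424.2, 350.0], 'score': 0.93} [0.38444306 0.3562237  0.24      ]
cap {'uv': [345.0, 289.4], 'score': 0.83} [0.48507912 0.28111421 0.24      ]
cap {'uv': [336.7, 213.2], 'score': 0.8} [0.54125448 0.11401396 0.24      ]
mouth {'uv': [336.3, 273.5], 'score': 0.59} [0.54100278 0.11752239 0.14      ]
cap z 1190 [0.24022708 0.24330742 0.26907181 0.43428308 0.43752409]
```

View pics/s5.png

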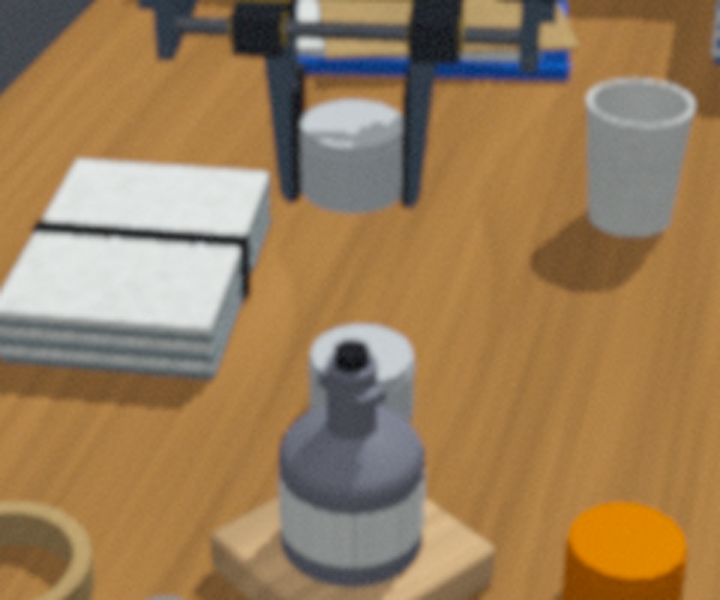

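View pics/t5.png

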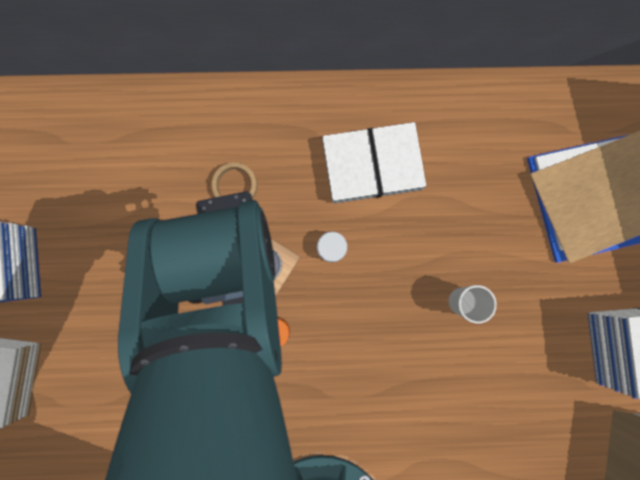

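The cap is held level at crop (350,155), directly over the open mouth at (350,357). Its underside is at about z 0.240. I'll check the slim bottle, then hand in.

```bash
python3 - <<'E'
from h import *
p=vision.grab_frame("side")
for th in("slim_bottle","cup","tape_roll","journals"): print(th,[r["box"] for r in spotter.outline_of(p,th)[:2]])
print(order.close_job())
E
```

```text
slim_bottle [[255.8, 347.7, 44.9, 105.5]]
cup []
tape_roll [[191.1, 317.1, 60.5, 49.2]]
journals [[219.0, 205.3, 88.4, 70.3]]
the job is handed in; nothing more can be done
None
```

The bottle is open and the job is handed in, with the cap still held level and still above the bottle. It took about 10.6 s of the 35 s allowed.

**What I did:** I gripped the white cap on the clamped squat bottle at 55 N and pressed it about 5 mm down. I twisted it 76° (1.33 rad) anticlockwise while pressed, then lifted it straight up.

**Last checks:**
- **Cap height:** depth readings put the underside at about z 0.240, which leaves about 10 cm of air above the mouth at 0.140.
- **Position:** the tool was at (0.542, 0.108), within about 1 mm of the measured bottle axis. The side picture shows the bare mouth directly below the cap.
- **Grip and stillness:** the gripper opening was steady at 46 mm and the joint speeds were close to zero. Forces never went much above 11 N in any reading.
- **Bystanders:** the slim bottle's box matches the first one to within about 3 px. The tape roll and journals look unmoved by eye.

**Checks that failed or disagreed:**
- In the last picture the detector missed the cup. The top and side pictures just before showed it standing in its original place.
- The detector's best guesses for the cap were often other caps, so I relied on depth and geometry instead.

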